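Find the concealed catch and open the battery box

ROBOT

A 7-joint arm with a two-finger parallel gripper is mounted at the origin on a cart in front of the work surface, level with it; the furniture and walls round the work are solid. World frame = base frame: x ahead of the robot, y to its left, z up, the work surface at z = 0. Lengths are in m, angles in rad, forces in N, time in s.
With the tool pointing down it reaches from about 0.4 to 0.875 m from the base axis. Payload 19.3 kg.
Tool frame: the origin (TCP) lies at the very end of the fingers, on their centre line; the grasp point (between the pads) lies 19 mm behind it; z points along the fingers, y is the line along which they close (so a half turn about z gives the same grasp; the last joint's range is limited). The gripper opens to 85 mm and grips with 20 to 120 N. Pads are 22 mm wide; open, the fingers measure 114 mm over their backs; the gripper's body (76 mm by 85 mm) begins 54 mm behind the grasp point. The pads swing forward as they close: fully open they stand 13 mm farther back than shut.
Start: joints at [-1.416, 0.521, -0.036, 1.599, 0.021, 1.021, -0.113], TCP at [0.139, 0.609, 0.231] pointing down, gripper open.
Joint ranges: [-2.91, 2.91], [-0.3, 2.13], [-1.5, 1.42], [0.17, 2.43], [-1.26, 4.41], [0.16, 1.93], [-2.52, 2.52]. Speed limits (rad/s): [1.89, 1.89, 2.39, 2.39, 3.01, 3.01, 3.01].

INTERFACE

Orientations are given as [roll, pitch, yaw] about the fixed x, y, z axes, in that order (R = Rz(yaw) Ry(pitch) Rx(roll)).
In Python, from workcell import bot gives the robot as it stands.
- The arm moves only by the shell command python3 -m crank 'ROWS' [FORCE]. ROWS is a JSON object of lists of equal length, an entry for each row: "travel": the shift along the world's x, y, z in cm, a list of three; "turn": the turn, a rotation vector about the world's x, y, z in degrees, a list of three; "gripper": the closure, from 0 (fully open) to 1 (shut). A call has exactly 5 rows; each row is the pose to reach, as a shift and turn from the pose commanded when the call began; what a row does not reach only later rows make up. A row lasts 1/10 s, in which the tool goes at most 50 mm and 8.59 degrees, less where a joint would pass 70% of its speed; a pose out of reach is approached as far as the arm can. A call with a gripper value outside its range is refused whole. The fingers move at their own pace and stop on an object; FORCE is the grip in N (left out, the last holds). Time passes only in rows, so rows that repeat a pose let the fingers close, or fill a call up. It gives the time, the measured TCP pose, the force, the opening and the grip force at its end, in the units of the state.
- bot.observe(): the state, without advancing time (a new reading comes with each control period).
- bot.grab_frame(name): name is "scene" or "side" or "wrist"; returns a dict with "pixels" (400x640x3 uint8, red, green, blue), "fx", "fy", "cx", "cy" (pixels), "extrinsics" (4x4, takes a point from world to camera coordinates). Camera axes: x right, y down, z forward; pixel columns grow to the right and rows downward; lengths in m; the calibration is good to about 2 mm. A picture is of the moment at which its call begins. There is no depth.
- bot.job_done(): hands the job in; it is judged then, once.
The state is a dict: "clock": time; "qpos": joint angles; "qd": joint speeds; "joint_efforts": joint torques, N m; "position": TCP position; "tool_rot": TCP orientation; "force": force on the tool from outside, world axes, zero at the start; "moment": the same for the moment, N m; "grip_width": finger opening in m; "finger_force": force on a finger pad.
Only numpy, scipy, OpenCV 4.12 (cv2) and the standard library are available. Lean on these libraries where they do the work, as an engineer would, in place of code of your own. Each camera call takes 0.05 s, during which the arm holds its last target. There are 200 camera calls.

TASK

Open the battery box of the inspection lamp: feel over the four square plates in its flat top for the one that gives, and press that one gently with the fingertips until the battery door springs up. Then push the door over with the fingers until it leans right back against its stop. Leave the things lying round the box where they are.

Things in the scene. Friction and masses are not known exactly. Their poses are not given: they have to be found in the camera images.
- battery_box: Plain grey plastic battery box, 124 x 228 mm and 56 mm high, fixed to the bench; origin at the centre of its underside, z up, its y axis along its long side. The half towards its -y end (138 mm long) is a flat panel, 56 mm above the bench, with four square plates in a 2 x 2 grid; the half towards +y is covered by the battery door. A round lamp socket sticks 20 mm out of the -y end.
- spot1 (a point): Centre of the top of a square plate (43.5 mm square), box frame (-27, -18, 54) mm, beside the door. All four plates look alike and lie 2 mm below the panel face in wells 46 mm square. Three are blanks on stiff rubber that give 0.2 mm per N. One, drawn anew in each start and not to be told by eye, is the catch.
- spot2 (a point): Centre of the top of a square plate, as spot1, box frame (27, -18, 54) mm, beside the door. Whichever plate is the catch is sprung, with 6 mm of travel: 1.5 N to start it, 4 N when fully down. It frees the door at about 2 to 3 mm, so press it fully down. It springs back when let go and the door stays open.
- spot3 (a point): Centre of the top of a square plate, as spot1, box frame (-27, -72, 54) mm, away from the door.
- spot4 (a point): Centre of the top of a square plate, as spot1, box frame (27, -72, 54) mm, away from the door.
- door (a joint): Angle of the battery door: 0 shut and flush with the panel, 1.57 upright, 1.95 leaning back against its stop. When the catch is pressed its spring throws it up to about 1.0 rad, where it stays; from there the stiff hinge stays where it is left, and pushing it takes 1 to 3 N.
- door_hinge (a point): Middle of the door's hinge line, which runs along the box's x axis at box frame (0, 107, 53) mm. The point's axes are those of the box and do not turn with the door.
- door_edge (a point): Middle of the free edge of the door, 80 mm from the hinge; it lies towards the plates (box frame y = 27 mm) when shut. The door is a flat plate 102 mm wide, 80 mm long and 6 mm thick, with a small latch lip 12 mm deep under one corner of the free edge (box x = 38). It rises and swings over towards the box's +y, away from the plates. The point turns with the door.
- gauge_block: Bystander: small stepped grey metal gauge block, 24 x 50 x 32 mm, lying loose beside the box; origin at the centre of its underside.
- syringe: Bystander: orange syringe, 25 x 106 x 25 mm, lying loose beside the box; origin at the centre of its underside.
- needle_tin: Bystander: round tin with green lid, 71 mm across and 32 mm high, standing loose beside the box; origin at the centre of its underside.

How it is judged:
By the outcome, as a careful person would: the job done as asked, in the order asked, and still so for the second after the job is handed in, with the robot touching nothing.
It also fails if it takes over 54 s, if anything falls off the work surface, if the arm or the gripper's body presses on something with over 40 N, if the wrist force passes 120 N, or if a joint passes its speed limit or range.

## Working session

There is one attempt and no reset: what is moved stays moved. The work goes in short steps, Python scripts to look and compute and a shell command to move; the robot and the scene stay as the last step left them, time stands still between calls to the robot, and variables do not carry over. Pictures are saved under pics/ and viewed, at most 10 in all, crops included, and the job is handed in when it is done.

```bash
mkdir -p pics; ls
python3 - <<'E'
from workcell import bot
import cv2,json,numpy as np
cal={}
for n in ("scene","side","wrist"):
    f=bot.grab_frame(n); cv2.imwrite(f"pics/{n}0.png",np.array(f["pixels"])[:,:,::-1])
    cal[n]={k:(np.array(f[k]).tolist()) for k in("fx","fy","cx","cy","extrinsics")}
json.dump(cal,open("cal0.json","w"))
print({k:np.round(v,3).tolist() for k,v in bot.observe().items()})
for n in cal: print(n,np.round(cal[n]["extrinsics"],3).tolist(),cal[n]["fx"])
E
```

```text
pics
{'clock': 0.15, 'qpos': [-1.416, 0.522, -0.036, 1.6, 0.021, 1.021, -0.113], 'qd': [0.002, -0.004, 0.001, -0.002, 0.001, -0.001, 0.001], 'joint_efforts': [0.003, -92.74, 1.981, -37.006, 0.018, 0.006, 0.0], 'position': [0.139, 0.609, 0.231], 'tool_rot': [-3.141, 0.0, 2.917], 'force': [0.717, -0.049, 0.462], 'moment': [-0.03, 0.044, -0.0], 'finger_force': 0.0, 'grip_width': 0.085}
scene [[0.869, -0.494, 0.017, -0.478], [-0.305, -0.562, -0.769, 0.25], [0.389, 0.663, -0.639, 0.631], [0.0, 0.0, 0.0, 1.0]] 369.0899044155432
side [[1.0, -0.03, 0.007, -0.57], [-0.015, -0.667, -0.744, 0.058], [0.027, 0.744, -0.668, 0.87], [0.0, 0.0, 0.0, 1.0]] 484.4207979322344
wrist [[0.222, 0.975, -0.001, -0.624], [0.938, -0.213, 0.274, -0.035], [0.267, -0.062, -0.962, 0.377], [0.0, 0.0, 0.0, 1.0]] 313.64721737584415
```

View pics/scene0.png

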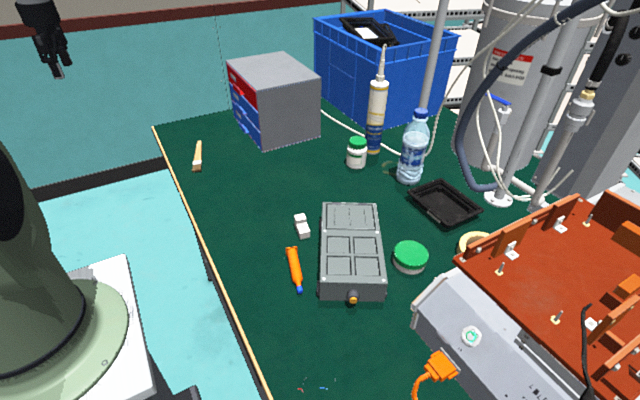

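View pics/side0.png

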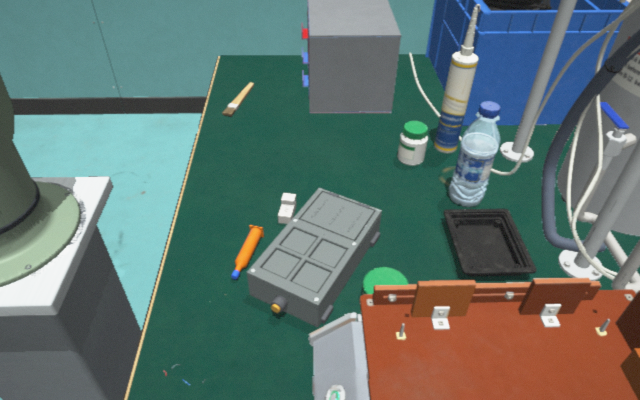

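Both views show the box clearly: scene about (352,250), side about (317,253), with its socket end towards the camera. The syringe and gauge block are on its left and the tin on its right. I'll enlarge both views to pick corners.

Run:
```python
import cv2,numpy as np
a=cv2.imread("pics/scene0.png")[190:310,280:440]; b=cv2.imread("pics/side0.png")[180:330,220:420]
cv2.imwrite("pics/c1.png",cv2.resize(a,None,fx=5,fy=5,interpolation=cv2.INTER_CUBIC))
cv2.imwrite("pics/c2.png",cv2.resize(b,None,fx=4,fy=4,interpolation=cv2.INTER_CUBIC))
```

```text
(no output)
```

View pics/c1.png

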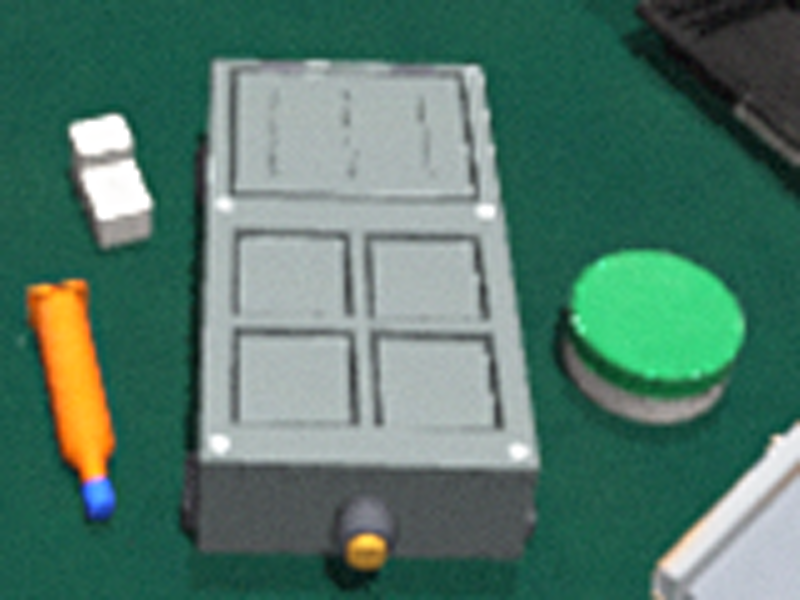

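View pics/c2.png

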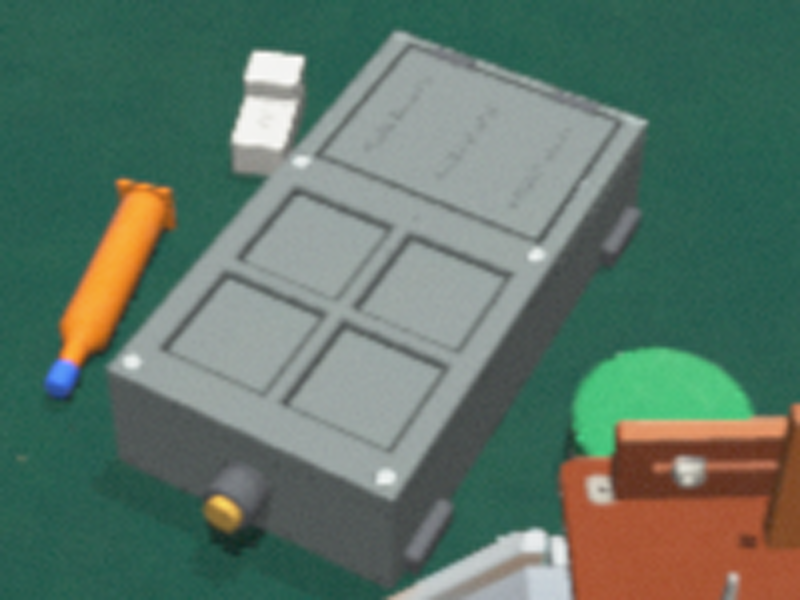

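Top-face corner picks (crop pixels), in the order (-x,-y), (+x,-y), (-x,+y), (+x,+y):
- Scene crop: (203,460), (538,465), (213,62), (482,66).
- Side crop: (110,370), (393,497), (400,32), (647,123).

I'll triangulate these and fit the box pose.

```bash
cat > h.py <<'E'
import json,numpy as np,cv2
cal=json.load(open("cal0.json"))
def P(n):
    c=cal[n]; K=np.array([[c["fx"],0,c["cx"]],[0,c["fy"],c["cy"]],[0,0,1]]); return K@np.array(c["extrinsics"])[:3]
def full(p,s,o): return (np.array(p,float)+.5)/s-.5+np.array(o)
def tri(a,b,A="scene",B="side"):
    X=cv2.triangulatePoints(P(A),P(B),np.array(a,float).T,np.array(b,float).T); return (X[:3]/X[3]).T
def proj(n,X):
    u=P(n)@np.append(X,1); return u[:2]/u[2]
E
python3 - <<'E'
from h import *
from scipy.optimize import least_squares
a=full([(203,460),(538,465),(213,62),(482,66)],5,(280,190)); b=full([(110,370),(393,497),(400,32),(647,123)],4,(220,180))
X=tri(a,b); print(np.round(X,4))
M=np.array([(-62,-114),(62,-114),(-62,114),(62,114)])/1000
def w(p,m,z): c,s=np.cos(p[2]),np.sin(p[2]); return np.array([p[0]+c*m[0]-s*m[1],p[1]+s*m[0]+c*m[1],z])
def r(p): return np.concatenate([np.r_[proj("scene",w(p,m,p[3]))-x,proj("side",w(p,m,p[3]))-y] for m,x,y in zip(M,a,b)])
s=least_squares(r,[.6,.1,0,.056]); p=s.x; print(p,np.degrees(p[2]),np.round(s.fun,2))
json.dump(p.tolist(),open("box.json","w"))
for m in [(-27,-18),(27,-18),(-27,-72),(27,-72),(0,107),(0,27)]: print(m,np.round(w(p,np.array(m)/1000,.054),4))
# bystanders, approx centre at top
print(tri(full([(112,165),(70,370),(655,315)],5,(280,190)),full([(268,105),(118,260),(660,400)],4,(220,180))))
E
```

```text
[[ 0.4583 -0.1517  0.0575]
 [ 0.5633 -0.2134  0.0591]
 [ 0.5742  0.045   0.055 ]
 [ 0.6785 -0.0208  0.0583]]
[ 0.56919797 -0.08302894 -0.53569117  0.05521138] -30.692843187081042 [-0.83  0.34 -0.07 -0.4  -0.01  1.1   0.76  0.98 -0.39 -0.41 -0.07 -0.75
 -0.35  0.14  0.86 -0.72]
(-27, -18) [ 0.5368 -0.0847  0.054 ]
(27, -18) [ 0.5832 -0.1123  0.054 ]
(-27, -72) [ 0.5092 -0.1312  0.054 ]
(27, -72) [ 0.5557 -0.1587  0.054 ]
(0, 107) [0.6238 0.009  0.054 ]
(0, 27) [ 0.583  -0.0598  0.054 ]
[[ 0.51362795  0.02899534  0.02749203]
 [ 0.45006253 -0.05533794  0.01387172]
 [ 0.66689483 -0.15965184  0.03890362]]
```

The box centre is at (0.569, -0.083) with yaw -30.7°. The door points away to +y, and the triangulated top height of about 56 mm agrees with the text. Next I shut the fingers, turn the tool -17.8° to square it with the wells, and swing over on an arc.

```bash
python3 -m crank '{"travel":[[3.2,-2.6,0],[6.4,-5.2,0],[9.7,-7.7,0],[12.9,-10.3,0],[16.1,-12.9,0]],"turn":[[0,0,-6],[0,0,-12],[0,0,-17.8],[0,0,-17.8],[0,0,-17.8]],"gripper":[1,1,1,1,1]}' 20
python3 -m crank '{"travel":[[2.7,-4.2,0],[5.4,-8.4,0],[8.1,-12.6,0],[10.8,-16.8,0],[13.5,-21,0]],"turn":[[0,0,0],[0,0,0],[0,0,0],[0,0,0],[0,0,0]],"gripper":[1,1,1,1,1]}'
```

```text
clock: 0.65
position: [0.3013, 0.479, 0.2312]
tool_rot: [-3.141, 0.0, 2.606]
force: [0.6, 0.8, -0.0]
grip_width: 0.0125
finger_force: 0.0
clock: 1.15
position: [0.436, 0.2684, 0.2313]
tool_rot: [3.142, -0.0, 2.606]
force: [0.7, 0.1, 0.0]
grip_width: -0.0002
finger_force: 0.0
```

```bash
python3 -m crank '{"travel":[[1.3,-4.6,0],[2.6,-9.2,0],[3.9,-13.8,0],[5.2,-18.4,0],[6.5,-22.8,0]],"turn":[[0,0,0],[0,0,0],[0,0,0],[0,0,0],[0,0,0]],"gripper":[1,1,1,1,1]}'
python3 -m crank '{"travel":[[1.2,-4.4,-3],[2.4,-8.6,-6],[3.6,-12.5,-9],[3.6,-12.5,-12.5],[3.6,-12.5,-15.5]],"turn":[[0,0,0],[0,0,0],[0,0,0],[0,0,0],[0,0,0]],"gripper":[1,1,1,1,1]}'; python3 -c "
from workcell import bot;import cv2,numpy as np
print(np.round(bot.observe()['qpos'],2))
a=bot.grab_frame('side')['pixels'][130:330,170:440]; b=bot.grab_frame('scene')['pixels'][130:330,230:500]
cv2.imwrite('pics/t1.png',cv2.resize(np.hstack([a,b])[:,:,::-1],(800,296)))"
```

```text
clock: 1.65
position: [0.5005, 0.0401, 0.2314]
tool_rot: [3.142, 0.0, 2.606]
force: [1.0, 0.6, 0.4]
grip_width: 0.0001
finger_force: 0.0
clock: 2.15
position: [0.5358, -0.0847, 0.0741]
tool_rot: [-3.141, -0.001, 2.603]
force: [-0.6, 1.6, 0.3]
grip_width: -0.0001
finger_force: 0.0
[-0.08  0.63  0.18  1.94 -0.19  0.59  1.26]
```

View pics/t1.png

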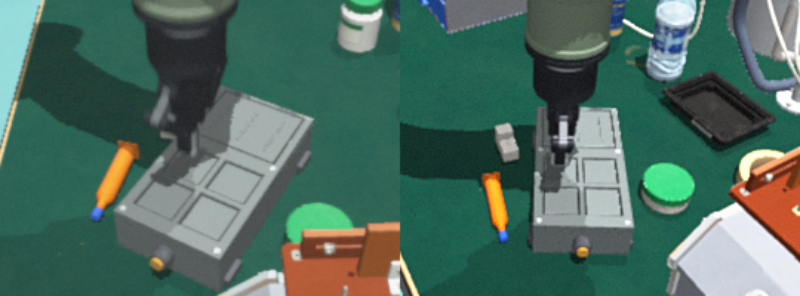

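The fingertips are shut just above spot1, at (195,150) in the left view and (560,160) in the right, and the bystanders are undisturbed. I'll feel downwards gently, starting from z = 0.0740.

```bash
python3 -m crank '{"travel":[[0,0,-0.6],[0,0,-1.1],[0,0,-1.5],[0,0,-1.7],[0,0,-1.8]],"turn":[[0,0,0],[0,0,0],[0,0,0],[0,0,0],[0,0,0]],"gripper":[1,1,1,1,1]}'
python3 -m crank '{"travel":[[0,0,-0.02],[0,0,-0.05],[0,0,-0.1],[0,0,-0.1],[0,0,-0.1]],"turn":[[0,0,0],[0,0,0],[0,0,0],[0,0,0],[0,0,0]],"gripper":[1,1,1,1,1]}'
```

```text
clock: 2.75
position: [0.5365, -0.0826, 0.0586]
tool_rot: [3.141, 0.0, 2.606]
force: [0.2, -0.6, -0.6]
grip_width: -0.0001
finger_force: 0.0
clock: 3.25
position: [0.5364, -0.0827, 0.0573]
tool_rot: [3.142, 0.0, 2.606]
force: [-0.4, 0.4, -0.4]
grip_width: -0.0
finger_force: 0.0
```

```bash
python3 -m crank '{"travel":[[0,-0.1,-0.1],[0,-0.1,-0.2],[0,-0.1,-0.3],[0,-0.1,-0.35],[0,-0.1,-0.35]],"turn":[[0,0,0],[0,0,0],[0,0,0],[0,0,0],[0,0,0]],"gripper":[1,1,1,1,1]}'
python3 -m crank '{"travel":[[0,0,-0.02],[0,0,-0.05],[0,0,-0.1],[0,0,-0.1],[0,0,-0.1]],"turn":[[0,0,0],[0,0,0],[0,0,0],[0,0,0],[0,0,0]],"gripper":[1,1,1,1,1]}'
```

```text
clock: 3.75
position: [0.5363, -0.0838, 0.0537]
tool_rot: [-3.141, -0.0, 2.606]
force: [-0.9, -0.7, 1.0]
grip_width: -0.0
finger_force: 0.6
clock: 4.25
position: [0.5363, -0.0838, 0.0529]
tool_rot: [-3.142, -0.0, 2.606]
force: [-2.2, -0.1, 6.0]
grip_width: 0.0001
finger_force: 2.6
```

Spot1 gave about 5 N at 1 mm, so it is a blank. Next is spot2.

```bash
python3 -m crank '{"travel":[[0,0,1.2],[2.3,-1.4,1.4],[4.7,-2.8,1.2],[4.7,-2.8,0.4],[4.7,-2.8,0.15]],"turn":[[0,0,0],[0,0,0],[0,0,0],[0,0,0],[0,0,0]],"gripper":[1,1,1,1,1]}'
python3 -m crank '{"travel":[[0,0,-0.03],[0,0,-0.09],[0,0,-0.15],[0,0,-0.15],[0,0,-0.15]],"turn":[[0,0,0],[0,0,0],[0,0,0],[0,0,0],[0,0,0]],"gripper":[1,1,1,1,1]}'
```

```text
clock: 4.75
position: [0.583, -0.1118, 0.054]
tool_rot: [-3.141, -0.001, 2.606]
force: [-0.7, 0.2, -0.1]
grip_width: -0.0002
finger_force: 0.0
clock: 5.25
position: [0.5831, -0.1114, 0.053]
tool_rot: [3.141, -0.0, 2.606]
force: [-2.5, 1.8, 4.9]
grip_width: -0.0001
finger_force: 2.4
```

Spot2 gave about 5 N at 1 mm and is also a blank. Next is spot4.

```bash
python3 -m crank '{"travel":[[0,0,1.2],[-1.3,-2.3,1.4],[-2.7,-4.7,1.2],[-2.7,-4.7,0.4],[-2.7,-4.7,0.15]],"turn":[[0,0,0],[0,0,0],[0,0,0],[0,0,0],[0,0,0]],"gripper":[1,1,1,1,1]}'
python3 -m crank '{"travel":[[0,0,-0.03],[0,0,-0.09],[0,0,-0.15],[0,0,-0.15],[0,0,-0.15]],"turn":[[0,0,0],[0,0,0],[0,0,0],[0,0,0],[0,0,0]],"gripper":[1,1,1,1,1]}'
```

```text
clock: 5.75
position: [0.5564, -0.1592, 0.0545]
tool_rot: [3.141, 0.0, 2.605]
force: [0.7, 0.8, -0.2]
grip_width: 0.0002
finger_force: 0.0
clock: 6.25
position: [0.5568, -0.1582, 0.0531]
tool_rot: [3.141, 0.0, 2.607]
force: [0.4, 3.0, 5.1]
grip_width: -0.0002
finger_force: 2.3
```

Spot4 is a blank as well. Spot3 should be the catch, so I'll feel it to confirm before pressing further.

```bash
python3 -m crank '{"travel":[[0,0,1.2],[-2.3,1.4,1.4],[-4.7,2.7,1.2],[-4.7,2.7,0.4],[-4.7,2.7,0.15]],"turn":[[0,0,0],[0,0,0],[0,0,0],[0,0,0],[0,0,0]],"gripper":[1,1,1,1,1]}'
python3 -m crank '{"travel":[[0,0,-0.03],[0,0,-0.09],[0,0,-0.15],[0,0,-0.15],[0,0,-0.15]],"turn":[[0,0,0],[0,0,0],[0,0,0],[0,0,0],[0,0,0]],"gripper":[1,1,1,1,1]}'
```

```text
clock: 6.75
position: [0.5093, -0.1318, 0.0545]
tool_rot: [-3.141, 0.0, 2.606]
force: [-0.0, -0.6, 0.5]
grip_width: 0.0
finger_force: 0.0
clock: 7.25
position: [0.5097, -0.132, 0.0529]
tool_rot: [3.142, 0.001, 2.606]
force: [2.0, -0.9, 3.1]
grip_width: -0.0
finger_force: 1.0
```

Spot3 is softer: pad force is 1.0 N against 2.4 N on the others. I'll press further in steps.

```bash
python3 -m crank '{"travel":[[0,0,-0.03],[0,0,-0.07],[0,0,-0.11],[0,0,-0.15],[0,0,-0.15]],"turn":[[0,0,0],[0,0,0],[0,0,0],[0,0,0],[0,0,0]],"gripper":[1,1,1,1,1]}'
python3 -m crank '{"travel":[[0,0,-0.1],[0,0,-0.2],[0,0,-0.3],[0,0,-0.33],[0,0,-0.33]],"turn":[[0,0,0],[0,0,0],[0,0,0],[0,0,0],[0,0,0]],"gripper":[1,1,1,1,1]}'
```

```text
clock: 7.75
position: [0.5093, -0.1317, 0.0512]
tool_rot: [-3.142, -0.0, 2.606]
force: [0.9, -0.0, 1.8]
grip_width: -0.0001
finger_force: 1.0
clock: 8.25
position: [0.5093, -0.1317, 0.0481]
tool_rot: [3.142, -0.0, 2.606]
force: [-0.9, 0.3, 5.8]
grip_width: -0.0002
finger_force: 3.0
```

```bash
python3 -m crank '{"travel":[[0,0,0.5],[0,0,2.5],[0,0,5],[0,0,6.2],[0,0,6.2]],"turn":[[0,0,0],[0,0,0],[0,0,0],[0,0,0],[0,0,0]],"gripper":[1,1,1,1,1]}'; python3 -c "
from workcell import bot;import cv2,numpy as np
a=bot.grab_frame('side')['pixels'][130:330,170:440]; b=bot.grab_frame('scene')['pixels'][130:330,230:500]
cv2.imwrite('pics/t2.png',cv2.resize(np.hstack([a,b])[:,:,::-1],(800,296)))"
```

```text
clock: 8.75
position: [0.51, -0.1318, 0.1113]
tool_rot: [3.141, 0.002, 2.606]
force: [-0.9, -0.0, -0.3]
grip_width: 0.0003
finger_force: 0.0
```

View pics/t2.png

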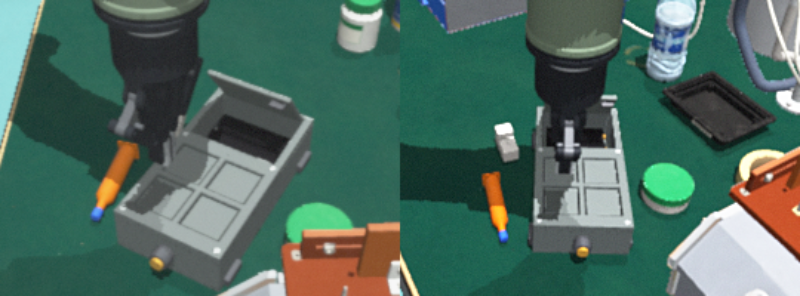

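Run:
```python
from h import *
p=json.load(open("box.json")); c,s=np.cos(p[2]),np.sin(p[2])
for y in (30,45,60,80,95,105,115): print(y,np.round([p[0]-s*y/1000,p[1]+c*y/1000],4))
```

```text
30 [ 0.5845 -0.0572]
45 [ 0.5922 -0.0443]
60 [ 0.5998 -0.0314]
80 [ 0.61   -0.0142]
95 [ 0.6177 -0.0013]
105 [0.6228 0.0073]
115 [0.6279 0.0159]
```

The catch has sprung the door partway up; its free edge runs from (212,72) to (290,105) in the left view, with the lip at the right corner. I'll move to box y = 30, then push along box +y.

```bash
python3 -m crank '{"travel":[[2.5,2.5,0],[5,5,-0.3],[7.5,7.5,-0.5],[7.5,7.5,-0.5],[7.8,8.1,-0.5]],"turn":[[0,0,0],[0,0,0],[0,0,0],[0,0,0],[0,0,0]],"gripper":[1,1,1,1,1]}'
python3 -m crank '{"travel":[[0.2,0.4,0],[0.5,0.9,0],[0.8,1.3,0],[1.0,1.7,0],[1.3,2.2,0]],"turn":[[0,0,0],[0,0,0],[0,0,0],[0,0,0],[0,0,0]],"gripper":[1,1,1,1,1]}'
```

```text
clock: 9.35
position: [0.5867, -0.0508, 0.1036]
tool_rot: [-3.14, -0.002, 2.606]
force: [-0.7, -0.7, 0.1]
grip_width: -0.0004
finger_force: 0.0
clock: 9.85
position: [0.6004, -0.0287, 0.1051]
tool_rot: [-3.142, 0.0, 2.606]
force: [-0.1, -0.0, 0.7]
grip_width: 0.0001
finger_force: 0.3
```

```bash
python3 -m crank '{"travel":[[0.2,0.4,0],[0.5,0.9,0],[0.8,1.3,0],[1.0,1.7,0],[1.1,1.9,0]],"turn":[[0,0,0],[0,0,0],[0,0,0],[0,0,0],[0,0,0]],"gripper":[1,1,1,1,1]}'
python3 -m crank '{"travel":[[0.2,0.3,0],[0.4,0.7,0],[0.6,1.0,0],[0.8,1.3,0],[0.8,1.3,0]],"turn":[[0,0,0],[0,0,0],[0,0,0],[0,0,0],[0,0,0]],"gripper":[1,1,1,1,1]}'
```

```text
clock: 10.35
position: [0.6116, -0.0092, 0.105]
tool_rot: [3.141, 0.0, 2.606]
force: [-0.4, -0.3, 0.2]
grip_width: 0.0001
finger_force: 0.4
clock: 10.85
position: [0.6195, 0.0039, 0.1049]
tool_rot: [3.141, -0.0, 2.607]
force: [-0.2, -0.1, 0.3]
grip_width: 0.0003
finger_force: 0.0
```

```bash
python3 -c "
from workcell import bot;import cv2,numpy as np
a=bot.grab_frame('side')['pixels'][90:290,210:410]; b=bot.grab_frame('scene')['pixels'][100:300,260:460]
cv2.imwrite('pics/t3.png',cv2.resize(np.hstack([a,b])[:,:,::-1],(800,400)))"
```

```text
(no output)
```

View pics/t3.png

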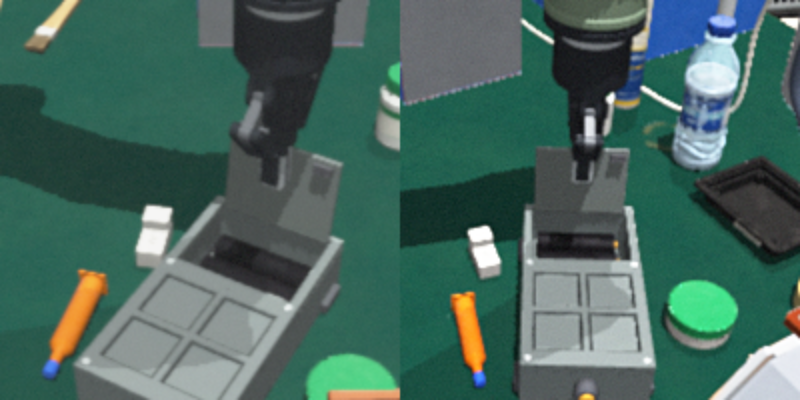

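The door is now nearly upright with the fingertip at its middle, at (272,180) in the left view. I'll keep pushing until the stop resists.

```bash
python3 -m crank '{"travel":[[0.1,0.2,0],[0.2,0.4,0],[0.3,0.5,0],[0.4,0.7,0],[0.5,0.9,0]],"turn":[[0,0,0],[0,0,0],[0,0,0],[0,0,0],[0,0,0]],"gripper":[1,1,1,1,1]}'
python3 -m crank '{"travel":[[0.1,0.2,0],[0.2,0.3,0],[0.3,0.4,0],[0.3,0.5,0],[0.3,0.5,0]],"turn":[[0,0,0],[0,0,0],[0,0,0],[0,0,0],[0,0,0]],"gripper":[1,1,1,1,1]}'
```

```text
clock: 11.45
position: [0.6244, 0.0123, 0.105]
tool_rot: [-3.141, -0.0, 2.606]
force: [0.1, -1.2, -0.7]
grip_width: 0.0001
finger_force: 0.7
clock: 11.95
position: [0.6275, 0.0174, 0.1051]
tool_rot: [3.141, 0.0, 2.606]
force: [-0.2, -0.4, 0.2]
grip_width: -0.0003
finger_force: 0.1
```

```bash
python3 -m crank '{"travel":[[0.1,0.1,0],[0.1,0.2,0],[0.2,0.3,0],[0.2,0.4,0],[0.2,0.4,0]],"turn":[[0,0,0],[0,0,0],[0,0,0],[0,0,0],[0,0,0]],"gripper":[1,1,1,1,1]}'
python3 -m crank '{"travel":[[0.1,0.1,0],[0.1,0.2,0],[0.2,0.3,0],[0.2,0.3,0],[0.2,0.3,0]],"turn":[[0,0,0],[0,0,0],[0,0,0],[0,0,0],[0,0,0]],"gripper":[1,1,1,1,1]}'
```

```text
clock: 12.45
position: [0.6291, 0.0205, 0.1049]
tool_rot: [-3.141, -0.0, 2.606]
force: [-1.9, -5.6, -1.0]
grip_width: -0.0002
finger_force: 2.3
clock: 12.95
position: [0.6305, 0.0229, 0.1046]
tool_rot: [-3.139, -0.001, 2.605]
force: [-5.0, -8.3, -1.8]
grip_width: -0.0001
finger_force: 3.9
```

```bash
python3 -m crank '{"travel":[[0.05,0.1,0],[0.1,0.2,0],[0.15,0.25,0],[0.15,0.25,0],[0.15,0.25,0]],"turn":[[0,0,0],[0,0,0],[0,0,0],[0,0,0],[0,0,0]],"gripper":[1,1,1,1,1]}'; python3 -c "
from workcell import bot;import cv2,numpy as np
from h import *
a=bot.grab_frame('side')['pixels'][110:260,250:400]; b=bot.grab_frame('scene')['pixels'][140:290,290:440]
cv2.imwrite('pics/t4.png',cv2.resize(np.hstack([a,b])[:,:,::-1],(800,400),interpolation=cv2.INTER_CUBIC))
p=json.load(open('box.json'));c,s=np.cos(p[2]),np.sin(p[2])
for t in(1.6,1.75,1.85,1.95,2.05):
  r=[]
  for x in(-51,51):
    y=107-80*np.cos(t);z=53+80*np.sin(t)
    X=np.array([p[0]*1000+c*x-s*y,p[1]*1000+s*x+c*y,z])/1000
    r+=[(proj('side',X)-[250,110])*400/150,(proj('scene',X)-[290,140])*400/150+[400,0]]
  print(t,np.round(r).astype(int).tolist())"
```

```text
clock: 13.45
position: [0.6314, 0.0246, 0.1043]
tool_rot: [-3.138, -0.001, 2.605]
force: [-7.6, -11.7, -2.5]
grip_width: 0.0001
finger_force: 5.4
1.6 [[198, 122], [500, 95], [345, 171], [626, 98]]
1.75 [[207, 114], [500, 88], [353, 162], [624, 91]]
1.85 [[212, 110], [500, 84], [357, 158], [623, 87]]
1.95 [[218, 107], [500, 81], [362, 154], [622, 84]]
2.05 [[223, 105], [500, 79], [366, 152], [621, 82]]
```

View pics/t4.png

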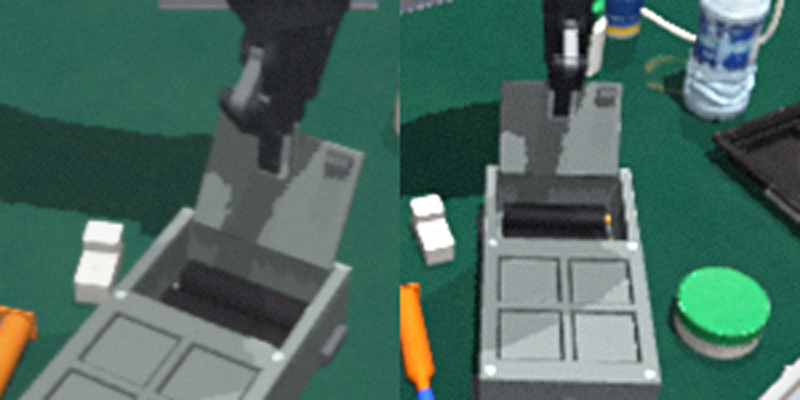

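The free-edge corners, at (364,153) in the left view and (501,82) and (622,84) in the right, match the 1.95 rad prediction, and the force rises as it would against a stop. I'll back off, raise the tool clear and check.

```bash
python3 -m crank '{"travel":[[-0.3,-0.5,0],[-0.8,-1.4,0],[-1.8,-3.1,0],[-3,-5,1],[-4,-6.8,4]],"turn":[[0,0,0],[0,0,0],[0,0,0],[0,0,0],[0,0,0]],"gripper":[1,1,1,1,1]}'
python3 -m crank '{"travel":[[-1,-1,4],[-2,-2,7],[-2,-2,9],[-2,-2,9],[-2,-2,9]],"turn":[[0,0,0],[0,0,0],[0,0,0],[0,0,0],[0,0,0]],"gripper":[1,1,1,1,1]}'; python3 -c "
from workcell import bot;import cv2,numpy as np
a=bot.grab_frame('side')['pixels'][110:260,250:400]; b=bot.grab_frame('scene')['pixels'][140:290,290:440]
cv2.imwrite('pics/t5.png',cv2.resize(np.hstack([a,b])[:,:,::-1],(800,400),interpolation=cv2.INTER_CUBIC))"
```

```text
clock: 14.05
position: [0.5901, -0.0434, 0.144]
tool_rot: [-3.139, -0.003, 2.605]
force: [0.2, 0.2, 0.8]
grip_width: -0.0002
finger_force: 0.0
clock: 14.55
position: [0.5723, -0.0622, 0.2355]
tool_rot: [3.141, 0.001, 2.605]
force: [-0.7, 1.5, -1.6]
grip_width: 0.0001
finger_force: 0.0
```

View pics/t5.png

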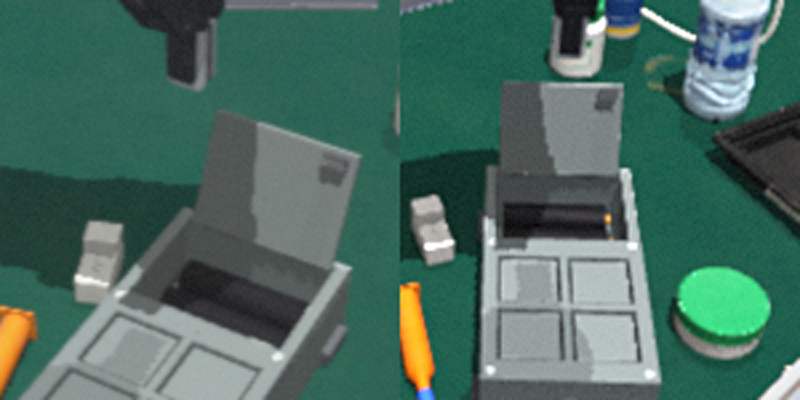

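The door has stayed leaning back after release: its corners at (218,111) and (360,156) match about 1.95 rad. The arm is clear and the bystanders haven't moved, so I'm handing in.

```bash
python3 -c "
from workcell import bot
print(bot.job_done())"
```

```text
the job is handed in; nothing more can be done
None
```

The battery box is open: spot3 was the catch, the door is pushed back to its stop (about 1.95 rad by camera, to within about 0.05), the things round the box were not touched, and I handed the job in at about 15 s with no verdict returned.

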